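# Shut the loaded sequencer and present its filter plate

## Robot

A 6-joint arm with a two-finger parallel gripper is mounted at the origin on the work surface. World frame = base frame: x ahead of the robot, y to its left, z up, the work surface at z = 0. Lengths are in m, angles in rad, forces in N, time in s.
With the tool pointing down it reaches from about 0.25 to 0.725 m from the base axis. Payload 4 kg.
Tool frame: the origin (TCP) lies midway between the tips of the shut fingers; the grasp point (between the pads) lies 19 mm behind it; z points along the fingers, y is the line along which they close (so a half turn about z gives the same grasp; the last joint's range is limited). The gripper opens to 85 mm and grips with 20 to 120 N. Pads are 22 mm wide; open, the fingers measure 114 mm over their backs; the gripper's body (76 mm by 85 mm) begins 54 mm behind the grasp point. The pads swing forward as they close: fully open they stand 13 mm farther back than shut.
Start: joints at [-1.316, 0.241, 0.005, 1.335, 0, 1.571], TCP at [0.126, -0.484, 0.231] pointing down, gripper open.
Joint ranges: [-2.72, 2.72], [-1.05, 1.87], [-1.09, 1.28], [-1.99, 2.15], [-1.42, 1.44], [-3.14, 3.14]. Speed limits (rad/s): [2.79, 2.79, 3.14, 3.14, 3.14, 3.14].

## Interface

Orientations are given as a unit quaternion [x, y, z, w].
In Python, from workcell import status, camera, get_calibration, ticket gives the robot as it stands.
- The arm moves only by the shell command python3 -m creep 'ROWS' [OPENING]. ROWS is JSON, a list of rows, each a list of 6 numbers: the shift along the world's x, y, z in cm, then the turn, a rotation vector about the world's x, y, z in degrees. A call has 1 to 8 rows; each row shifts and turns the commanded pose from where the row before left it; what a row does not reach is not made up. A row lasts 1/10 s, in which the tool goes at most 50 mm and 8.59 degrees, less where a joint would pass 70% of its speed; a pose out of reach is approached as far as the arm can. A call is refused whole if a number of a shift passes 5 or a number of a turn 8.59, either way. A call with a gripper value outside its range is refused whole. OPENING is the opening, from -1 (shut) to 1 (fully open), so that 0 is half open, set as the call begins (- or left out, the last holds). The fingers move at their own pace and stop on an object; the grip force is fixed at half the most. Time passes only in rows, so rows that do not move let the fingers close. It gives the time, the measured TCP pose, the force, the opening and the grip force at its end, in the units of the state.
- status.get_obs(): the state, without advancing time (a new reading comes with each control period).
- camera(name): name is "scene" or "top" or "wrist"; returns the picture (384x512x3 uint8, red, green, blue); there is no depth.
- get_calibration(name): a dict with "fx", "fy", "cx", "cy" (pixels), "k1" (the pictures are not rectified: a ray, as slopes to the right and down, at radius r is drawn at 1 + k1 r^2 times it, then the intrinsics apply), "rvec" (rotation vector, rad) and "tvec" (3), from world to camera coordinates, as OpenCV has them; the wrist camera has in their place "tool_from_camera" (4x4, takes a point from camera to tool coordinates, whose origin is the TCP and whose axes are the flange's). Camera axes: x right, y down, z forward; pixel columns grow to the right and rows downward; lengths in m; the calibration is good to about 2 mm. A picture is of the moment at which its call begins: read the wrist's pose just before it. get_calibration takes no time and is no camera call.
- ticket.job_done(): hands the job in; it is judged then, once.
The state is a dict: "clock": time; "joint_pos": joint angles; "joint_vel": joint speeds; "tau": joint torques, N m; "eef_pos": TCP position; "tool_rot": TCP orientation; "ft_force": force on the tool from outside, world axes, zero at the start; "ft_torque": the same for the moment, N m; "grip_width": finger opening in m; "grasp_force": force on a finger pad.
Only numpy, scipy, OpenCV 4.12 (cv2) and the standard library are available. Lean on these libraries where they do the work, as an engineer would, in place of code of your own. Each camera call takes 0.05 s, during which the arm holds its last target. There are 200 camera calls.

## Task

The sequencer has just been loaded: first push its loading drawer fully shut, then swing the hooded flap on its top up until it stands open by itself, and draw the filter plate hidden beneath it up out of its pocket by its tab. Present the plate for inspection: finish while still holding it in the gripper, upright and still, a few centimetres above the middle of the light pad and not touching it. Leave the flap open and the drawer shut, and do not push the other things on the bench about.

Things in the scene. Friction and masses are not known exactly. Their poses are not given: they have to be found in the camera images.
- sequencer: Benchtop sequencer, a black case with an aluminium deck, fixed to the bench, 220 (x) x 260 (y) x 120 high; its origin is on the bench, 100 mm behind the front face and midway across; own +x points from its front to its back, +y to its left as seen looking from its front to its back, z up. The light pad stands on its left or its right.
- drawer (a joint): Loading drawer in the sequencer's front, how far it is pulled out in m: 0 = fully shut (panel flat against the case), at most 0.06. It slides along the sequencer's x with about 1.5 N of friction plus damping (about 6 N per m/s) and stays where it is left. Starts 0.025 to 0.04 out.
- drawer_front (a point): Middle of the outer face of the drawer's front panel, a flat grey panel 150 wide (y) and 54 high (z), 85 mm above the bench (panel from 58 to 112 mm up), facing the sequencer's -x; 108 mm in front of the sequencer's origin when shut. Its axes are the sequencer's.
- flap (a joint): Hooded flap over the filter, angle in rad: 0 = shut flat on the deck, 1.57 = upright, 1.9 = stop, leaning back. Hinged on its back edge; the front edge goes up and back. A stiff friction hinge (0.15 N m; lifting at the handle takes about 2.5 N) holds it wherever it is left.
- flap_hinge (a point): Middle of the flap's hinge line, at deck height (120 mm above the bench), 45 mm behind the sequencer's origin. The hinge line runs along the sequencer's y.
- flap_grip (a point): Middle of the flap's handle: a post standing on the hood near its front edge, 12 wide (y) x 18 (x) x 40 high, its foot on the hood's top. When shut it is 101 mm in front of the hinge line and 64 mm above the deck. The axes turn with the flap: z along the post, y along the hinge. The hood is 115 long (x, hinge to front), 136 wide (y), 44 high, open below and at the back; the post is midway across, its centre 14 mm from the hood's front.
- filter: Filter plate, a black frame with a pleated pale face on either side, 16 thick (x) x 100 wide (y) x 64 high (z), with a tab on top; about 0.12 kg. Origin at the centre of its underside, z up. It stands loose in a pocket of 20 x 104 mm with its underside 56 mm above the bench and its top edge level with the deck, under the shut flap, 20 mm in front of the sequencer's origin. Its x is the sequencer's x at the start.
- filter_center (a point): Centre of the filter plate's frame, 32 mm above its underside.
- filter_tab (a point): Middle of the tab to hold it by: 16 (x) x 12 (y) x 34 high, standing on the middle of the plate's top edge, foot at deck height. This point is 81 mm above the plate's underside and 17 mm above the deck before it is drawn out.
- pad_top (a point): Middle of the upper face of the light pad, a flat square panel 130 x 130 mm with a white face, fixed on the bench; the face is 12 mm above the bench. z up.
- tube_rack: Bystander: small grey rack of capped tubes 50 x 75 x 50 high, loose; origin at the centre of its underside.
- reagent: Bystander: closed amber bottle, 60 across, 130 high, loose; origin at the centre of its underside.
- tip_box: Bystander: pipette tip box 85 x 120 x 70 high, loose; origin at the centre of its underside.
- mouse: Bystander: black computer mouse 100 x 60 x 22 high, loose; origin at the centre of its underside.
Mind the look-alikes: they are no part of the job. Of the things that look like the part that bears pad_top, take the one that is farthest to the robot's left at the start.

How it is judged:
On the way, in this order (a step that is already met when the one before it is completed fails the run):
1. the drawer is fully shut, before the flap is lifted (value of joint drawer below 0.004 m), for 0.2 s.
2. the flap stands open, the filter still in its pocket (value of joint flap above 1.2 rad and z of filter in the frame of sequencer below 0.075 m), for 0.2 s.
3. the filter is drawn out of its pocket by the gripper (height (world z) of filter above 0.121 m and contact force between filter and the fingers above 1 N), for 0.1 s.
At the end, for the whole second after the job is handed in: The fingers hold the plate still (under 0.03 m/s), upright within 0.3 rad, its centre within 35 mm of the pad's middle seen from above, its underside 15 to 120 mm above the pad, off the sequencer and tube rack; the flap is open (over 1.0 rad), the drawer shut (within 6 mm) (contact force between filter and the fingers above 1 N and horizontal distance between filter_center and pad_top below 0.035 m and height (world z) of filter between 0.027 and 0.132 m and angle between filter's own z axis and vertical below 0.3 rad and linear speed of filter below 0.03 m/s and contact force between filter and tube_rack below 0.2 N and contact force between filter and sequencer below 0.2 N and value of joint flap above 1 rad and value of joint drawer below 0.006 m); the arm keeps its last pose, push and grip.
It fails at once if a bystander was pushed more than 30 mm or tipped (distance of any of tube_rack, reagent, tip_box, mouse from where it was at the start of the episode above 0.03 m or angle between any of reagent, tube_rack's own z axis and vertical above 0.5 rad).
It also fails if it takes over 72 s, if anything falls off the work surface, if the arm or the gripper's body presses on something with over 40 N, if the wrist force passes 120 N, or if a joint passes its speed limit or range.

## Working session

There is one attempt and no reset: what is moved stays moved. The work goes in short steps, Python scripts to look and compute and a shell command to move; the robot and the scene stay as the last step left them, time stands still between calls to the robot, and variables do not carry over. Pictures are saved under pics/ and viewed, at most 10 in all, crops included, and the job is handed in when it is done.

```bash
mkdir -p pics
cat > h.py <<'E'
import numpy as np,cv2
from scipy.spatial.transform import Rotation as R
from workcell import status,camera,get_calibration,ticket
def ext(n):
    c=get_calibration(n)
    if n=="wrist":
        o=status.get_obs();T=np.eye(4);T[:3,:3]=R.from_quat(o["tool_rot"]).as_matrix();T[:3,3]=o["eef_pos"]
        W=T@np.array(c["tool_from_camera"]);return c,W[:3,:3],W[:3,3]
    r=R.from_rotvec(np.ravel(c["rvec"])).as_matrix();return c,r.T,-r.T@np.ravel(c["tvec"])
def ray(n,u,v,E=None):
    c,r,p=E or ext(n);d=np.array([(u-c["cx"])/c["fx"],(v-c["cy"])/c["fy"]]);x=d.copy()
    for _ in range(20):x=d/(1+c["k1"]*(x@x))
    return p,r@np.array([*x,1])
def atz(n,u,v,z,E=None):
    p,d=ray(n,u,v,E);return p+d*(z-p[2])/d[2]
def tri(*rs):
    A=0;b=0
    for p,d in rs:
        d=d/np.linalg.norm(d);M=np.eye(3)-np.outer(d,d);A=A+M;b=b+M@p
    return np.linalg.solve(A,b)
def proj(n,P,E=None):
    c,r,p=E or ext(n);q=(np.atleast_2d(P)-p)@r;x=q[:,:2]/q[:,2:];x=x*(1+c["k1"]*(x**2).sum(1,keepdims=True))
    return x*[c["fx"],c["fy"]]+[c["cx"],c["cy"]]
def snap(n,f):
    im=camera(n);cv2.imwrite("pics/"+f,im[...,::-1]);return im
E
python3 - <<'E'
from h import *
print(status.get_obs())
for n in("scene","top"):
    print(n,ext(n)); snap(n,n+"0.png")
E
```

```text
{'clock': 0.0, 'joint_pos': array([-1.31598931e+00,  2.41435261e-01,  3.71599339e-03,  1.33520496e+00,
       -2.38704672e-05,  1.57079809e+00]), 'joint_vel': array([ 1.28367254e-03,  1.11447848e-03,  7.93342813e-07, -8.58341104e-04,
        2.69747539e-03, -2.99065006e-04]), 'tau': array([ 8.23450705e-05, -3.72321618e+01,  2.52406025e+01,  1.71307015e-02,
        1.68970041e-04, -6.53285745e-07]), 'eef_pos': array([ 0.12586133, -0.48323971,  0.2303987 ]), 'tool_rot': array([ 9.91894694e-01,  1.27058193e-01, -1.47023922e-04, -1.05380978e-03]), 'ft_force': array([ 0.23886181, -0.36078266,  0.75478501]), 'ft_torque': array([ 0.00266147, -0.02513973, -0.0638086 ]), 'grasp_force': 0.0, 'grip_width': 0.08519389975465655}
scene ({'fx': 428.0434828228689, 'fy': 428.0434828228689, 'cx': 255.16888429807312, 'cy': 196.4639359317193, 'k1': 0.05096659163629697, 'rvec': array([ 0.72410008,  2.68222872, -0.97026659]), 'tvec': array([ 0.53215819, -0.1254823 ,  1.38597511])}, array([[-0.86040961,  0.37901238, -0.34065366],
       [ 0.50923597,  0.66482902, -0.54651724],
       [ 0.01933964, -0.64370179, -0.76503202]]), array([0.97757086, 0.56988948, 0.9692504 ]))
top ({'fx': 377.94800884489024, 'fy': 377.94800884489024, 'cx': 254.46145149105408, 'cy': 188.68737258022534, 'k1': -0.010091220515732852, 'rvec': array([ 2.15849683, -2.13703462,  0.14266733]), 'tvec': array([-0.0252991 ,  0.58081112,  1.14953867])}, array([[ 0.01028789, -0.99049463,  0.13716612],
       [-0.99993789, -0.00960261,  0.0056568 ],
       [-0.00428588, -0.1372158 , -0.9905319 ]]), array([ 0.41787281, -0.02622294,  1.21824277]))
```

View pics/scene0.png

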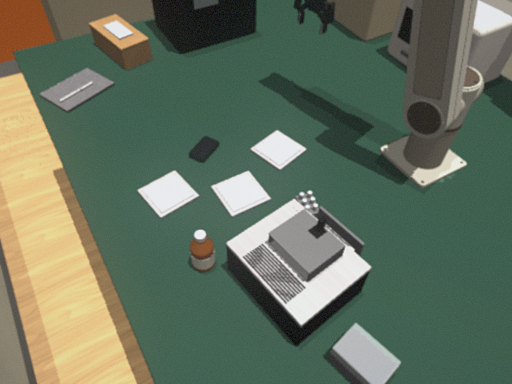

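View pics/top0.png

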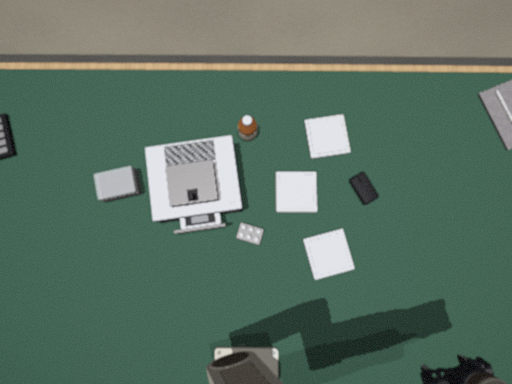

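The scene shows the sequencer with its drawer ajar at (345,230) and its post at (320,225). In the top view the deck corners are about (146,147), (237,137), (242,210) and (152,220), and the post is at (192,195). The leftmost pad is at (297,192) and the tube rack at (250,234).

Run:
```python
from h import *
im=cv2.imread("pics/top0.png");g=cv2.cvtColor(im,cv2.COLOR_BGR2GRAY)
# deck mask
m=((g>165)*255).astype(np.uint8)
n,l,s,c=cv2.connectedComponentsWithStats(m)
for i in range(1,n):
    if s[i,4]>300 and s[i,1]>80:
        pts=np.argwhere(l==i)[:,::-1].astype(np.float32); z=.12 if s[i,0]<200 else .012
        b=cv2.boxPoints(cv2.minAreaRect(pts)); W=np.array([atz("top",u,v,z) for u,v in b])
        print(s[i],W.mean(0).round(4),W[:,:2].round(3).tolist(), np.linalg.norm(W[1]-W[0]),np.linalg.norm(W[2]-W[1]))
for u,v,z in[(174,232,.112),(226,228,.112),(192,192,.204),(192,197,.18),(250,234,.05),(247,120,.13),(116,183,.07)]:print(u,v,atz("top",u,v,z).round(4))
E1=None
# triangulation of post top & deck corners
print(tri(ray("top",192,191),ray("scene",323,211)))
print(tri(ray("top",146,147),ray("scene",299,320)),tri(ray("top",242,210),ray("scene",293,203)),tri(ray("top",152,220),ray("scene",368,267)))
a=cv2.imread("pics/scene0.png")[180:340,210:390];b=im[120:250,90:280]
cv2.imwrite("pics/c.png",np.hstack([cv2.resize(a,(450,400),interpolation=2),cv2.resize(b[:,30:160],(350,400),interpolation=2)]))
```

```text
[ 305  115   45   43 1554] [ 0.7632 -0.256   0.012 ] [[0.818, -0.181], [0.84, -0.313], [0.709, -0.33], [0.687, -0.2]] 0.13399076716906264 0.13237796484393066
[ 145  135   97   97 5699] [0.5824 0.1618 0.12  ] [[0.693, 0.317], [0.733, 0.051], [0.471, 0.011], [0.433, 0.269]] 0.2693050744683477 0.2648777975266252
[ 94 166  41  33 959] [0.5851 0.3948 0.12  ] [[0.609, 0.46], [0.635, 0.351], [0.561, 0.33], [0.535, 0.438]] 0.11209870431196153 0.077029556934671
[ 276  172   41   40 1633] [ 0.5775 -0.1531  0.012 ] [[0.64, -0.089], [0.641, -0.218], [0.515, -0.217], [0.514, -0.089]] 0.12960688215328992 0.12658401317784124
[237 223  26  21 339] [ 0.4425 -0.0051  0.012 ] [[0.43, 0.036], [0.475, 0.023], [0.455, -0.047], [0.41, -0.033]] 0.04714356597305943 0.07277753130111467
[ 303  229   51   51 1765] [ 0.3808 -0.2542  0.012 ] [[0.426, -0.173], [0.463, -0.3], [0.335, -0.335], [0.299, -0.209]] 0.1326580331534372 0.13217238903649153
174 232 [0.4414 0.2132 0.112 ]
226 228 [0.4546 0.0618 0.112 ]
192 192 [0.5476 0.1487 0.204 ]
192 197 [0.5367 0.1523 0.18  ]
250 234 [ 0.4391 -0.0073  0.05  ]
247 120 [0.7752 0.0044 0.13  ]
116 183 [0.5904 0.4073 0.07  ]
[0.54340134 0.14793553 0.22949029]
[0.69220819 0.3015643  0.12710319] [0.51076191 0.01515523 0.09394327] [0.47835686 0.27398344 0.11831151]
```

View pics/c.png

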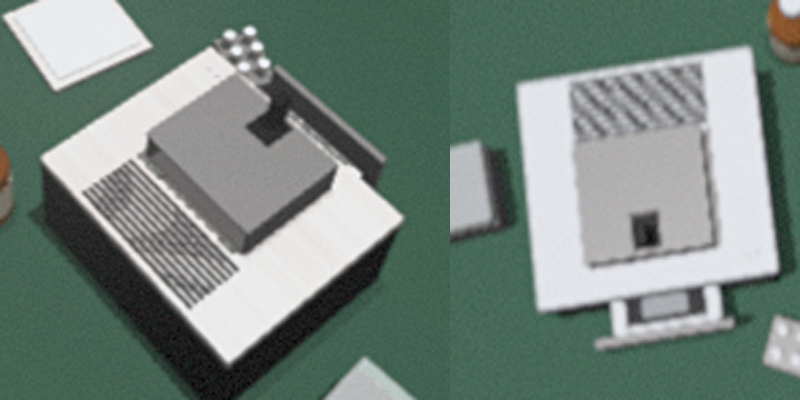

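The crop shows the four deck corners, the drawer panel and the post clearly. I'll fit the sequencer's pose to the corners from both views.

```bash
cat > fit.py <<'E'
from h import *
from scipy.optimize import least_squares
T=np.array([[145.3,147],[231.4+.0,135],[241.8,208.7],[153.4,220.7]]);S=np.array([[301.2,325.2],[226.8,243.2],[296,199.2],[371.2,266.8]])
L=np.array([[.12,.13],[.12,-.13],[-.1,-.13],[-.1,.13]])
def model(p):
    c,s=np.cos(p[2]),np.sin(p[2]);w=L@np.array([[c,s],[-s,c]])+p[:2];return np.c_[w,np.full(4,p[3])]
f=lambda p:np.r_[(proj("top",model(p))-T).ravel(),(proj("scene",model(p))-S).ravel()]
r=least_squares(f,[.57,.16,.1,.12],loss="soft_l1");p=r.x
E
python3 - <<'E'
from fit import *
print(p,f(p).round(1))
c,s=np.cos(p[2]),np.sin(p[2]);M=np.array([[c,-s],[s,c]])
loc=lambda w:(M.T@(np.array(w)[:2]-p[:2])).round(4)
for u,v,z in[(174.6,232.1,.112),(225.1,224.6,.112),(192,192,.204)]:print(loc(atz("top",u,v,z)))
for n,q in dict(drawer=(-.138,0),shut=(-.108,0),hinge=(.045,0),grip=(-.056,0),tab=(-.02,0)).items():print(n,(M@q+p[:2]).round(4))
# pad from both views
print("pad z",tri(ray("top",276,172.5),ray("scene",269,209)) if 0 else "", proj("scene",[[.5775,-.1531,.012]]),proj("scene",[[.514,-.089,.012],[.64,-.089,.012],[.641,-.218,.012],[.515,-.217,.012]]))
E
```

```text
[0.59232892 0.16137462 0.1495022  0.11554003] [ 0.2  0.6  0.1  0.8 -0.5 -0.6 -0.4 -0.2  0.2 -0.2 -0.2 -0.3 -1.5 -0.3
  0.3  0.7]
[-0.142  0.072]
[-0.1409 -0.0766]
[-0.0461 -0.0059]
drawer [0.4559 0.1408]
shut [0.4855 0.1453]
hinge [0.6368 0.1681]
grip [0.537 0.153]
tab [0.5726 0.1584]
pad z  [[240.78612378 191.00611475]] [[270.51288172 197.29788607]
 [232.61892214 214.261472  ]
 [211.53967467 184.66622546]
 [248.28447316 169.77490568]]
```

```bash
python3 -m creep '[[2,4.3,1,0,0,-6],[2,4.3,1,0,0,0],[2,4.3,0,0,0,0],[2,4.3,0,0,0,0],[2,4.3,0,0,0,0],[2,4.3,0,0,0,0],[2,4.3,0,0,0,0],[2,4.3,0,0,0,0]]' -1 && python3 -m creep '[[2,4.3,0,0,0,0],[2,4.3,0,0,0,0],[2,4.3,0,0,0,0],[2,4.3,0,0,0,0],[2,4.3,0,0,0,0],[2,4.3,0,0,0,0],[0,0,0,0,0,0],[0,0,0,0,0,0]]'
```

```text
clock: 0.9
eef_pos: [0.2861, -0.1381, 0.2512]
tool_rot: [0.997, 0.075, 0.0, 0.0]
ft_force: [0.6, -0.3, -0.1]
grip_width: 0.0005
grasp_force: 0.0
clock: 1.7
eef_pos: [0.4114, 0.0862, 0.2505]
tool_rot: [0.995, 0.094, -0.003, -0.013]
ft_force: [-1.2, -0.5, 0.2]
grip_width: -0.0001
grasp_force: 0.0
```

```bash
python3 -m creep '[[0,0,0,0,0,0],[0,0,0,0,0,0],[0,0,0,0,0,0]]'
```

```text
clock: 2.0
eef_pos: [0.4114, 0.0853, 0.2516]
tool_rot: [0.996, 0.093, -0.001, -0.013]
ft_force: [-0.6, -0.3, -0.2]
grip_width: -0.0001
grasp_force: 0.0
```

```bash
cat >> h.py <<'E'
def fixrot(yaw=.1495):
    want=R.from_euler("z",yaw)*R.from_quat([1,0,0,0]);cur=R.from_quat(status.get_obs()["tool_rot"])
    return np.degrees((want*cur.inv()).as_rotvec()).round(2)
E
python3 -c "
from h import *;print(fixrot())"
```

```text
[-1.48 -0.25 -2.12]
```

```bash
python3 -m creep '[[0,2.5,-4,-1.5,-0.2,-2.1],[0,2.5,-4,0,0,0],[0,0,-4,0,0,0],[0,0,-3.6,0,0,0],[0,0,0,0,0,0],[0,0,0,0,0,0]]'
python3 - <<'E'
from h import *
print(fixrot());im=snap("scene","s1.png");cv2.imwrite("pics/s1c.png",cv2.resize(im[140:340,200:440,::-1],(720,600),interpolation=2))
E
```

```text
clock: 2.6
eef_pos: [0.4194, 0.0951, 0.0958]
tool_rot: [0.995, 0.1, -0.003, -0.016]
ft_force: [-0.7, 0.0, 0.5]
grip_width: 0.0002
grasp_force: 0.0
[-1.84 -0.47 -2.92]
```

View pics/s1c.png

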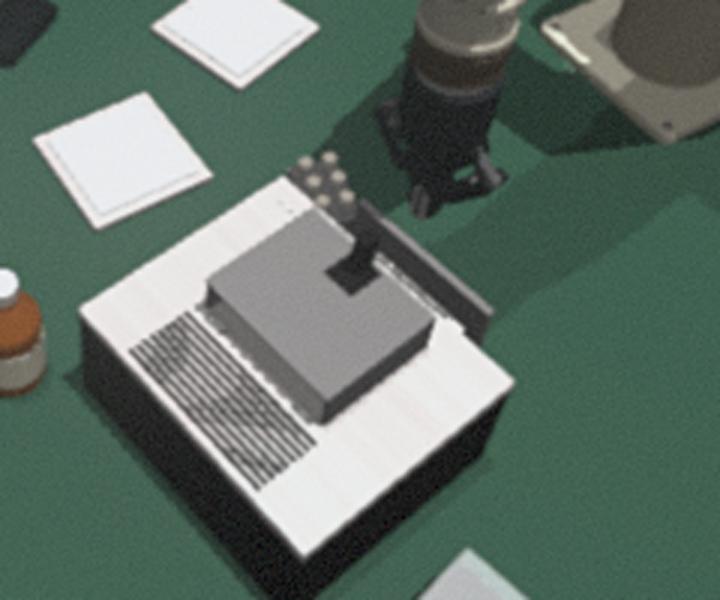

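The picture shows the fingers still clear in front of the panel, near (440,195) in the crop, with the bench undisturbed.

```bash
python3 -m creep '[[0,1,0,0,0,0],[0,1,0,0,0,0],[0,0,0,0,0,0],[0,0,0,0,0,0]]'; python3 -m creep '[[0,0,0,-1.8,-0.4,-2.9],[0,0,0,0,0,0],[0,0,0,0,0,0]]'; python3 -c "
from h import *;print(fixrot(),status.get_obs()['joint_pos'])"
```

```text
clock: 3.05
eef_pos: [0.4224, 0.1049, 0.096]
tool_rot: [0.994, 0.107, -0.002, -0.021]
ft_force: [0.1, -0.3, -0.1]
grip_width: 0.0
grasp_force: 0.0
clock: 3.35
eef_pos: [0.4251, 0.0865, 0.0953]
tool_rot: [0.996, 0.092, -0.002, -0.012]
ft_force: [-0.2, -0.5, 0.1]
grip_width: -0.0005
grasp_force: 0.0
[-1.36 -0.29 -2.01] [ 0.1836598   0.2273355  -0.39347708  0.9510569   0.02425612  3.14060685]
```

Joint 6 sits at its limit, so I'm taking the equivalent grasp a half turn away.

```bash
for i in 1 2; do :; done; python3 -m creep '[[-1,2,0,0,0,8.5],[0,2,0,0,0,8.5],[0,0,0,0,0,8.5],[0,0,0,0,0,8.5],[0,0,0,0,0,8.5],[0,0,0,0,0,8.5],[0,0,0,0,0,8.5],[0,0,0,0,0,8.5]]' >/dev/null; python3 -m creep '[[0,0,0,0,0,8.5],[0,0,0,0,0,8.5],[0,0,0,0,0,8.5],[0,0,0,0,0,8.5],[0,0,0,0,0,8.5],[0,0,0,0,0,8.5],[0,0,0,0,0,8.5],[0,0,0,0,0,8.5]]'>/dev/null; python3 -m creep '[[0,0,0,0,0,8.5],[0,0,0,0,0,8.5],[0,0,0,0,0,8.5],[0,0,0,0,0,8.5],[0,0,0,0,0,8],[0,0,0,0,0,0],[0,0,0,0,0,0],[0,0,0,0,0,0]]'; sed -i 's/yaw=.1495/yaw=.1495+np.pi/' h.py; python3 -c "
from h import *;print(fixrot(),status.get_obs()['joint_pos'])"
```

```text
clock: 5.75
eef_pos: [0.4152, 0.127, 0.0953]
tool_rot: [-0.074, 0.997, -0.012, 0.001]
ft_force: [-0.4, 0.9, 0.5]
grip_width: -0.0
grasp_force: 0.0
[1.36 0.25 0.03] [ 0.3135921   0.22945308 -0.3906799   0.95382816 -0.02400356  0.16460883]
```

```bash
python3 -m creep '[[0,0,0,1.4,0.2,0],[1,0.15,0,0,0,0],[1,0.15,0,0,0,0],[1,0.15,0,0,0,0],[0.5,0.08,0,0,0,0],[0.5,0.08,0,0,0,0],[0.5,0.08,0,0,0,0],[0,0,0,0,0,0]]';python3 -m creep '[[0.5,0.08,0,0,0,0],[0.4,0.06,0,0,0,0],[0,0,0,0,0,0]]'; python3 -m creep '[[0.3,0.05,0,0,0,0],[0.2,0.03,0,0,0,0],[0,0,0,0,0,0],[0,0,0,0,0,0]]'
```

```text
clock: 6.55
eef_pos: [0.4609, 0.1341, 0.0952]
tool_rot: [-0.075, 0.997, 0.0, 0.001]
ft_force: [-0.2, 0.4, 0.4]
grip_width: 0.0001
grasp_force: 0.0
clock: 6.85
eef_pos: [0.4698, 0.1355, 0.0953]
tool_rot: [-0.075, 0.997, 0.0, 0.001]
ft_force: [-1.1, -0.2, 0.2]
grip_width: 0.0002
grasp_force: 0.0
clock: 7.25
eef_pos: [0.4745, 0.1362, 0.0954]
tool_rot: [-0.075, 0.997, 0.0, 0.001]
ft_force: [0.8, 0.8, -1.0]
grip_width: 0.0003
grasp_force: 0.1
```

```bash
for i in 1; do python3 -m creep '[[0.2,0.03,0,0,0,0],[0.2,0.03,0,0,0,0]]'; python3 -m creep '[[0.2,0.03,0,0,0,0],[0,0,0,0,0,0]]'; done | grep -E "eef|ft"
python3 - <<'E'
from h import *
im=snap("scene","s2.png");cv2.imwrite("pics/s2c.png",cv2.resize(im[140:300,220:412,::-1],(720,600),interpolation=2))
E
```

```text
eef_pos: [0.4768, 0.1365, 0.0953]
ft_force: [-7.6, -1.2, 7.6]
eef_pos: [0.4768, 0.1365, 0.0952]
ft_force: [-10.3, -0.8, 7.4]
```

View pics/s2c.png

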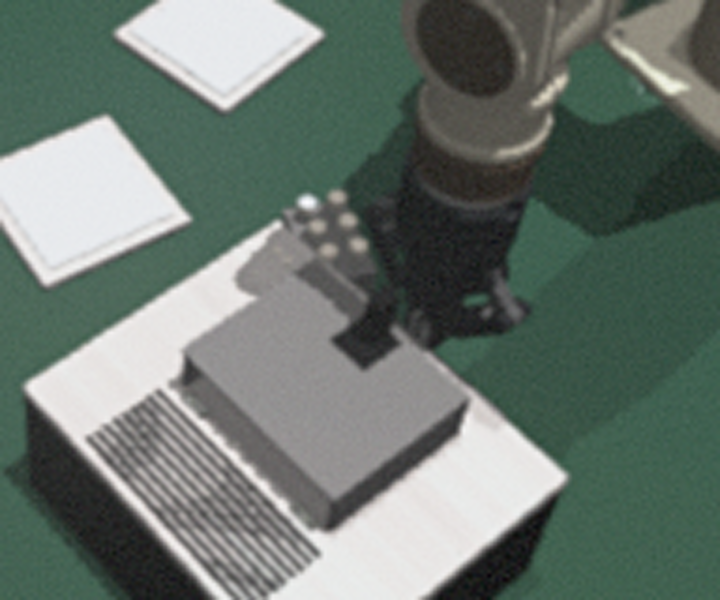

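The drawer panel is flush behind the fingers, near (400,310) in the crop, and a firm 10 N stop at the expected place confirms that it is shut. Next I back off and push the post from in front.

```bash
python3 -m creep '[[-1,-0.15,0,0,0,0],[-1,-0.15,0,0,0,0],[0,0.5,4,0,0,0],[0,0,4,0,0,0],[1,0.15,0,0,0,0],[2,0.3,0,0,0,0],[1,0.15,0,0,0,0],[0,0,0,0,0,0]]'|grep -E "eef|ft"; python3 -m creep '[[1,0.15,0,0,0,0],[0.5,0.07,0,0,0,0],[0,0,0,0,0,0]]'|grep -E "eef|ft"
```

```text
eef_pos: [0.501, 0.1451, 0.1747]
ft_force: [-0.5, -0.2, 0.4]
eef_pos: [0.5156, 0.1473, 0.175]
ft_force: [0.3, -0.4, -0.2]
```

```bash
python3 -m creep '[[0.3,0.05,0.2,0,0,0],[0.6,0.1,0.9,0,0,0],[0.6,0.1,0.9,0,0,0],[0,0,0,0,0,0]]'|grep -E "eef|ft"; python3 -m creep '[[0.85,0.13,0.9,0,0,0],[0.85,0.13,0.9,0,0,0],[0,0,0,0,0,0]]'|grep -E "eef|ft"; python3 -m creep '[[0.7,0.1,0.5,0,0,0],[0.7,0.1,0.5,0,0,0],[0.7,0.1,0.5,0,0,0],[0,0,0,0,0,0]]'|grep -E "eef|ft"
python3 - <<'E'
from h import *
im=snap("scene","s3.png");cv2.imwrite("pics/s3c.png",cv2.resize(im[140:300,220:412,::-1],(720,600),interpolation=2))
E
```

```text
eef_pos: [0.5301, 0.1496, 0.1963]
ft_force: [-2.8, -0.7, 2.8]
eef_pos: [0.5475, 0.1523, 0.2143]
ft_force: [-3.3, -2.0, 4.9]
eef_pos: [0.5685, 0.1554, 0.2288]
ft_force: [-2.7, -0.3, 5.2]
```

View pics/s3c.png

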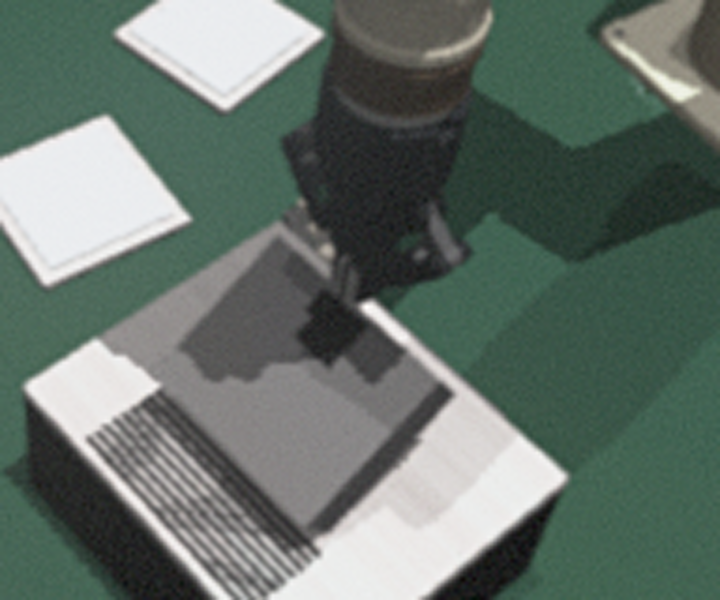

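```bash
python3 -m creep '[[0.8,0.12,0.4,0,0,0],[0.8,0.12,0.4,0,0,0],[0.8,0.12,0.3,0,0,0],[0,0,0,0,0,0]]'|grep -E "eef|ft"; python3 -m creep '[[-1,-0.15,0.8,0,0,0],[-3,-0.45,0.5,0,0,0],[-3,-0.45,0,0,0,0],[-1,-0.15,-2.5,0,0,0],[0,0,-2.5,0,0,0],[0,0,-2,0,0,0],[0,0,0,0,0,0]]'|grep -E "eef|ft"
python3 - <<'E'
from h import *
print(fixrot())
im=snap("scene","s4.png");cv2.imwrite("pics/s4c.png",cv2.resize(im[140:300,220:412,::-1],(720,600),interpolation=2))
E
```

```text
eef_pos: [0.5927, 0.1591, 0.2391]
ft_force: [0.4, 0.2, 1.0]
eef_pos: [0.509, 0.1461, 0.1798]
ft_force: [-0.0, 0.3, 0.2]
[ 0.06 -0.27 -0.09]
```

View pics/s4c.png

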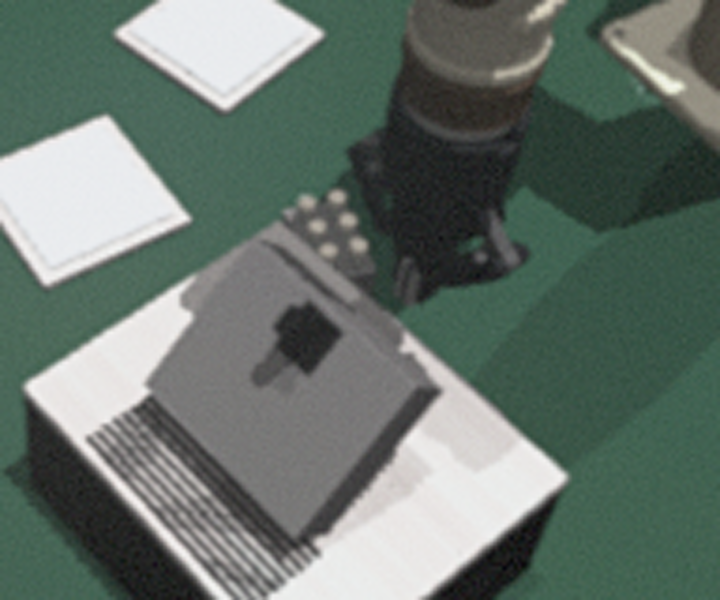

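The flap stands by itself at about 0.7 rad, post at (310,340) in the crop, with the front lip clear of the deck. I now push on the lip.

```bash
python3 -m creep '[[1.5,0.22,-1,0,0.2,0],[1.5,0.22,0,0,0,0],[0.8,0.12,0.5,0,0,0],[0.8,0.12,0.6,0,0,0],[0.8,0.12,0.7,0,0,0],[0.8,0.12,0.7,0,0,0],[0.8,0.12,0.6,0,0,0],[0,0,0,0,0,0]]'|grep -E "eef|ft";python3 -m creep '[[0.8,0.12,0.4,0,0,0],[0.8,0.12,0.3,0,0,0],[0.8,0.12,0.2,0,0,0],[0,0,0,0,0,0]]'|grep -E "eef|ft";python3 -m creep '[[0.8,0.12,0,0,0,0],[0.8,0.12,0,0,0,0],[0.8,0.12,0,0,0,0],[0.8,0.12,0,0,0,0],[0,0,0,0,0,0]]'|grep -E "eef|ft"
```

```text
eef_pos: [0.5836, 0.1576, 0.2056]
ft_force: [0.8, -0.4, 0.4]
eef_pos: [0.6067, 0.161, 0.2131]
ft_force: [0.5, 0.5, -0.2]
eef_pos: [0.6393, 0.1658, 0.2117]
ft_force: [0.2, 0.2, -0.9]
```

Run:
```python
from h import *
a=snap("scene","s5.png")[110:310,220:412];b=snap("top","t5.png")[100:260,130:290]
cv2.imwrite("pics/m5.png",np.hstack([cv2.resize(a,(400,417),interpolation=2),cv2.resize(b,(400,417),interpolation=2)])[...,::-1])
```

```text
(no output)
```

View pics/m5.png

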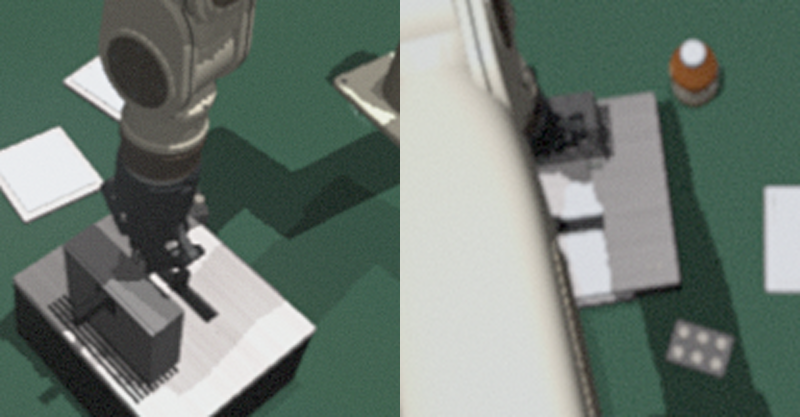

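The flap stands upright or a little past (75–180, 300 on the left), and the slot and tab are exposed at about (180,285). Next I back off over the tab, open and look with the wrist camera.

```bash
python3 -m creep '[[-2,-0.3,0.5,0,0,0],[-3,-0.45,1,0,0,0],[-1.6,-0.1,0,0,0,0],[0,0,0,0,0,0],[0,0,0,0,0,0]]'|grep -E "eef|ft"; python3 -m creep '[[0,0,0,0,0,0],[0,0,0,0,0,0],[0,0,0,0,0,0],[0,0,0,0,0,0],[0,0,0,0,0,0]]' 1
python3 - <<'E'
from h import *
import pickle
print(fixrot())
E=ext("wrist");a=snap("wrist","w6.png");b=snap("scene","s6.png")
pickle.dump(E,open("E6.pkl","wb"))
print(proj("wrist",[[.5726,.1584,.154]],E),proj("scene",[[.5726,.1584,.154],[.5726,.1584,.12]]))
cv2.imwrite("pics/m6.png",np.hstack([cv2.resize(a,(400,300)),cv2.resize(b[200:290,240:360],(400,300),interpolation=2)])[...,::-1])
E
```

```text
eef_pos: [0.5723, 0.1573, 0.2278]
ft_force: [0.1, -0.3, -0.8]
clock: 13.9
eef_pos: [0.5723, 0.1572, 0.227]
tool_rot: [-0.075, 0.997, 0.0, -0.001]
ft_force: [-0.6, -0.4, 0.1]
grip_width: 0.0725
grasp_force: 0.0
[-0.03 -0.16 -0.08]
[[255.15741923 201.11616063]] [[308.66198073 238.91775455]
 [307.01790204 247.09940494]]
```

View pics/m6.png

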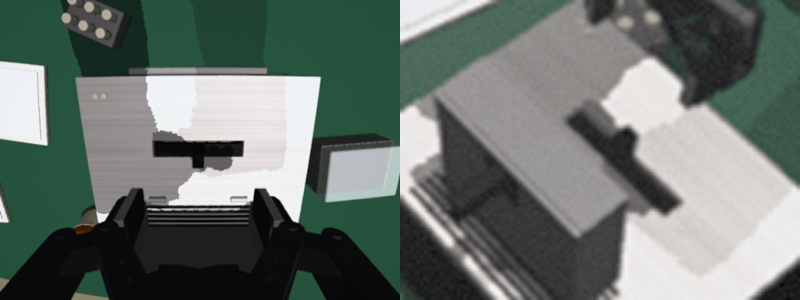

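The wrist view shows the plate's top edge at (153–243, 141–157) and the tab down to (198,167). In the scene crop the tab top is at about (627,133), close to my prediction.

Run:
```python
from h import *
import pickle
E=pickle.load(open("E6.pkl","rb"));k=512/400
im=cv2.cvtColor(cv2.imread("pics/w6.png"),cv2.COLOR_BGR2GRAY)
m=(im[170:230,190:320]<50).astype(np.uint8)
for r in range(0,60,3):
    c=np.flatnonzero(m[r]); print(170+r,(c.min()+190,c.max()+190,len(c)) if len(c) else "",end=" ")
print()
print("plate",atz("wrist",198*k,149*k,.12,E),"tab",atz("wrist",198*k,161.5*k,.154,E), "tri",tri(ray("wrist",198*k,161.5*k,E),ray("scene",308.1,239.3)))
P=[.5726,.1584];c,s=np.cos(.1495),np.sin(.1495)
print(proj("wrist",[[P[0]+a*c-b*s,P[1]+a*s+b*c,z] for z,b in((.12,.05),(.154,.006)) for a in(-.008,.008)],E).round(1))
```

```text
170  173  176  179  182 (np.int64(197), np.int64(310), 114) 185 (np.int64(197), np.int64(310), 114) 188 (np.int64(197), np.int64(310), 114) 191 (np.int64(197), np.int64(310), 114) 194 (np.int64(197), np.int64(309), 113) 197 (np.int64(197), np.int64(309), 113) 200 (np.int64(231), np.int64(295), 56) 203 (np.int64(246), np.int64(260), 15) 206 (np.int64(247), np.int64(260), 14) 209 (np.int64(247), np.int64(260), 14) 212 (np.int64(247), np.int64(260), 14) 215  218  221  224  227  
plate [0.57570804 0.15752494 0.12      ] tab [0.57742184 0.1577818  0.154     ] tri [0.57590403 0.15861865 0.15610041]
[[311.8 179. ]
 [310.7 196.1]
 [263.  191.4]
 [262.8 210.7]]
```

```bash
python3 -m creep '[[0.3,0.05,-4,0,0.1,0],[0,0,-3,0,0,0],[0,0,-2,0,0,0],[0,0,-1,0,0,0],[0,0,0,0,0,0],[0,0,0,0,0,0]]' && python3 -m creep '[[0,0,0,0,0,0],[0,0,0,0,0,0],[0,0,0,0,0,0],[0,0,0,0,0,0],[0,0,0,0,0,0],[0,0,0,0,0,0],[0,0,0,0,0,0],[0,0,0,0,0,0]]' -1
```

```text
clock: 14.6
eef_pos: [0.5758, 0.1579, 0.1284]
tool_rot: [-0.075, 0.997, 0.001, -0.001]
ft_force: [0.3, -0.1, 0.3]
grip_width: 0.0856
grasp_force: 0.0
clock: 15.4
eef_pos: [0.5753, 0.1574, 0.1276]
tool_rot: [-0.075, 0.997, 0.0, -0.002]
ft_force: [-1.0, -2.1, 2.9]
grip_width: 0.0104
grasp_force: 60.3
```

```bash
python3 -m creep '[[0,0,0.5,0,0,0],[0,0,1,0,0,0],[0,0,1,0,0,0],[0,0,1,0,0,0],[0,0,1,0,0,0],[0,0,1,0,0,0],[0,0,1,0,0,0],[0,0,0,0,0,0]]' && python3 -m creep '[[0,0,1,0,0,0],[0,0,1.5,0,0,0],[0,0,1.5,0,0,0],[0,0,1,0,0,0],[0,0,0,0,0,0],[0,0,0,0,0,0]]'; python3 -c "
from h import *;print(fixrot())"
```

```text
clock: 16.2
eef_pos: [0.5762, 0.158, 0.1945]
tool_rot: [-0.075, 0.997, 0.001, -0.0]
ft_force: [0.9, -0.3, -0.5]
grip_width: 0.011
grasp_force: 59.9
clock: 16.8
eef_pos: [0.575, 0.1577, 0.242]
tool_rot: [-0.075, 0.997, 0.0, -0.002]
ft_force: [0.5, 0.2, -1.6]
grip_width: 0.0108
grasp_force: 59.8
[-0.03 -0.26 -0.08]
```

```bash
python3 -m creep '[[0,-1,0,0,0,0],[0,-2.5,0,0,0,0],[0,-2.5,0,0,0,0],[0,-2.5,0,0,0,0],[0,-2.5,0,0,0,0],[0,-2.5,0,0,0,0],[0,-2.5,0,0,0,0],[0,-2.5,0,0,0,0]]'|grep -E eef && python3 -m creep '[[0,-2.5,0,0,0,0],[0,-2.5,0,0,0,0],[0,-2.5,0,0,0,0],[0,-2.5,0,0,0,0],[0,-1.6,0,0,0,0],[0.2,-1,0,0,0,0],[0,0,0,0,0,0],[0,0,0,0,0,0]]'|grep -E "eef|rot|width"; python3 -m creep '[[0,0,-2,0,0,0],[0,0,-2.5,0,0,0],[0,0,-2.5,0,0,0],[0,0,-1.5,0,0,0],[0,0,-0.5,0,0,0],[0,0,0,0,0,0],[0,0,0,0,0,0],[0,0,0,0,0,0]]'
python3 - <<'E'
from h import *
print(fixrot())
a=snap("scene","s7.png")[110:310,180:412];b=snap("top","t7.png")[100:260,130:360]
print(proj("scene",[[.5775,-.1531,.1]]))
cv2.imwrite("pics/m7.png",np.hstack([cv2.resize(a,(400,400),interpolation=2),cv2.resize(b,(400,400),interpolation=2)])[...,::-1])
E
```

```text
eef_pos: [0.5743, -0.029, 0.2413]
eef_pos: [0.5771, -0.1527, 0.242]
tool_rot: [-0.076, 0.997, 0.001, -0.002]
grip_width: 0.0112
clock: 19.2
eef_pos: [0.5781, -0.1532, 0.1538]
tool_rot: [-0.076, 0.997, 0.0, -0.001]
ft_force: [-0.4, 0.4, -0.1]
grip_width: 0.0109
grasp_force: 59.8
[-0.   -0.09 -0.11]
[[240.58307585 170.42670321]]
```

View pics/m7.png

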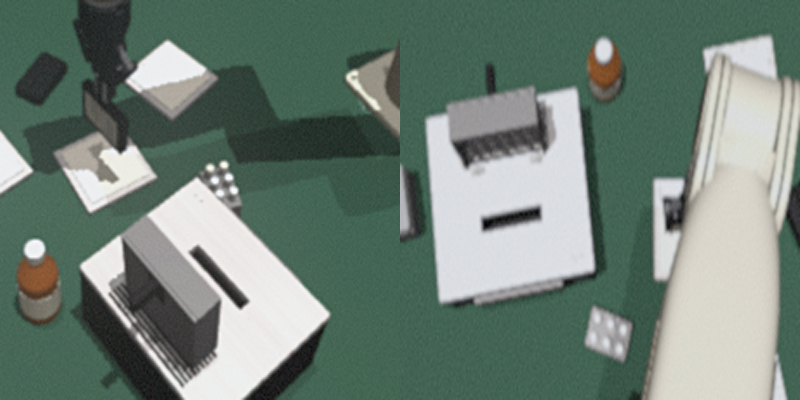

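The plate hangs upright over the pad at (105,120) on the left. The flap stands open and the pocket is empty. The drawer is flush at (520,295) on the right, and the bystanders haven't moved, so I'm handing in.

```bash
python3 -m creep '[[0,0,0,0,0,0],[0,0,0,0,0,0],[0,0,0,0,0,0]]' | grep -E "eef|grasp"; python3 -c "
from h import *;print(ticket.job_done())"
```

```text
eef_pos: [0.5772, -0.1534, 0.1525]
grasp_force: 59.8
the job is handed in; nothing more can be done
None
```

I shut the drawer, opened the flap so it stands by itself, and handed the job in with the filter plate held upright and still about 7 cm above the middle of the leftmost light pad; no verdict came back.

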